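Unlatch the scan arm and hold it up

TASK

Open the scanner so that the sample can be changed: pull the arm's spring latch sideways by its black finger paddle, then lift the arm's cup off the ball and finish still holding the arm up in the gripper, steady, with the cup about 100 mm above the ball. Be gentle: the paddle is thin plastic (it breaks above about 60 N of grip), so grip it lightly, and do not wrench the arm upward while the latch is still locked. Leave the sample and everything else lying around where it is.

Things in the scene. Friction and masses are not known exactly. Their poses are not given: they have to be found in the camera images.
- stand: scanning stand fixed to the table: aluminium base plate 400 x 240 x 12 mm; origin at the centre of its underside, on the table, z up. Its x axis runs from the ball post (x = -150 mm) to the hinge post (+150 mm), y is sideways. A black turntable (150 mm across, top 37 mm up) is in the middle. Above it runs the scan arm.
- ball_stud: steel ball 32 mm across with a flat underside on an 11 mm neck, on top of the ball post; fixed to the stand; origin at the ball's centre, stand coordinates (-150, 0, 160) mm. An upward pull of more than 40 N against the locked latch damages it.
- coupler: free end of the scan arm: dark steel cup 48 mm across, 33 mm high, open below, that sits over the ball; a latch barrel 18 mm across sticks out of its side towards the stand's +y, to 42 mm from the cup's centre. Origin at the ball's centre while seated. Carries the latch and paddle and rises with the arm.
- cup (a point): centre of the cup at the end of the scan arm; at the ball's centre while seated. The arm is a level aluminium bar 30 wide, 22 mm high with a black camera on its middle (top 235 mm above the table), hinged on an axis parallel to the stand's y axis through stand coordinates (150, 0, 170) mm. The hinge turns freely: the arm (0.65 kg in all) falls unless held; lifting it at the paddle takes 3 to 5 N.
- latch (a joint): travel of the spring latch, m: 0 = locked (bolt under the ball, the arm cannot rise). Pulled sideways, away from the cup, in the stand's +y direction, it grows to 0.015 at its stop; the bolt is clear of the ball beyond 0.007. The spring pulls back with 5 N at 0, 9 N at the stop. The latch rises with the arm.
- paddle: upright black plastic finger plate at the outer end of the latch: 34 mm long (stand's x), 12 mm thick (stand's y, the way it is pulled), 80 mm high; origin at its centre, while locked and seated at stand coordinates (-150, 90, 176) mm. Thin plastic: a grip of up to 45 N is safe, above about 60 N it breaks.
- paddle_mid (a point): the paddle's centre. An 8 mm steel stem joins the paddle 28 mm below here, on the side towards the cup; above the stem there is a 42 mm gap between paddle and barrel for a finger.
- sample: yellow ball (42 mm) on a small orange foot, 59 mm tall, standing loose on the turntable; origin under its foot. Leave alone.
- gauge: steel cylinder 24 mm across, 30 mm tall, loose on the base plate; origin under it. Leave alone.
- lens_cap: black disc 44 mm across, 9 mm thick, loose on the base plate; origin under it. Leave alone.
- spare_lens: black camera lens standing on the table, 70 mm across, 73 mm tall. Leave alone.
- driver: screwdriver lying on the table. Leave alone.
- tray: grey two-part tray 130 x 170 x 35 mm on the table. Leave alone.
- carton: small cardboard box 90 x 130 x 60 mm on the table. Leave alone.
- tape_roll: roll of tape 76 mm across, 24 mm tall, lying on the table. Leave alone.

How it is judged:
By the outcome, as a careful person would: the job done as asked, in the order asked, and still so for the second after the job is handed in, while the arm keeps its last pose, push and grip.
It also fails if it takes over 32 s, if anything falls off the work surface, if the arm or the gripper's body presses on something with over 40 N, if the wrist force passes 120 N, or if a joint passes its speed limit or range.

ROBOT

A 6-joint arm with a two-finger parallel gripper is mounted at the origin on the work surface. World frame = base frame: x ahead of the robot, y to its left, z up, the work surface at z = 0. Lengths are in mm, angles in degrees, forces in N, time in s.
With the tool pointing down it reaches from about 325 to 900 mm from the base axis. Payload 3.5 kg.
Tool frame: the origin (TCP) lies on the centre line of the jaws, within the pads' length; the fingertips stand 11 mm ahead of it and the grasp point (between the pads) lies 8 mm behind it; y points along the fingers, z is the direction in which the jaws open and shut, and the axes are right-handed (so a half turn about y gives the same grasp; the last joint's range is limited). The gripper opens to 85 mm and grips with 20 to 120 N. Pads are 22 mm wide; open, the fingers measure 114 mm over their backs; the gripper's body (76 mm by 85 mm) begins 54 mm behind the grasp point. The pads swing forward as they close: fully open they stand 13 mm farther back than shut.
Start: joints at [-72.216, 15.837, -1.513, 72.651, 0, 84.076], TCP at [251.295, -572.252, 242.313] pointing down, gripper open.
Joint ranges: [-178.77, 178.77], [-48.84, 107.48], [-61.69, 71.31], [-111.58, 123.2], [-90, 87.43], [-180, 180]. Speed limits (degrees/s): [147.25, 147.25, 180, 180, 180, 180].

INTERFACE

Orientations are given as a 3x3 rotation matrix whose columns are the frame's x, y, z axes.
In Python, from plant import robot gives the robot as it stands.
- The arm moves only by the tool drive_tool, never from a script. Its argument "deltas" is a list of rows, each an object of numbers: "x", "y", "z": the shift along the tool's x, y, z in m; "ax", "ay", "az": the turn, a rotation vector about the tool's x, y, z in degrees. In form: [{"x": .., "y": .., "z": .., "ax": .., "ay": .., "az": ..}, ...]. A call has 1 to 8 rows; each row is the pose to reach, as a shift and turn from the pose commanded when the call began, along the tool's axes at that moment; what a row does not reach only later rows make up. A row lasts 1/10 s, in which the tool goes at most 50 mm and 8.59 degrees, less where a joint would pass 70% of its speed; a pose out of reach is approached as far as the arm can. A call with a gripper value outside its range is refused whole. "gripper" is the opening, from 0 (shut) to 1 (fully open), set as the call begins (left out, the last holds). The fingers move at their own pace and stop on an object; "force" is the grip in N (left out, the last holds). Time passes only in rows, so rows that repeat a pose let the fingers close. It gives the time, the measured TCP pose, the force and the opening at its end, in the units of the state.
- robot.sense(): the state, without advancing time (a new reading comes with each control period).
- robot.read_camera(name): name is "scene" or "top" or "wrist"; returns a dict with "pixels" (420x560x3 uint8, red, green, blue), "depth" (420x560 float32, mm along the optical axis (not along the pixel's ray), 0 where there is no reading), "fx", "fy", "cx", "cy" (pixels), "rvec" (rotation vector, rad) and "tvec" (3), from world to camera coordinates, as OpenCV has them. Camera axes: x right, y down, z forward; pixel columns grow to the right and rows downward; lengths in mm; the calibration is good to about 2 mm. A picture is of the moment at which its call begins.
- robot.sign_off(): hands the job in, once; it reports no verdict.
The state is a dict: "clock": time; "qpos": joint angles; "qvel": joint speeds; "tau": joint torques, N m; "tool_pos": TCP position; "tcp_rot": TCP orientation; "force": force on the tool from outside, world axes, zero at the start; "wrist_torque": the same for the moment, N m; "finger_gap": finger opening in mm.
Only numpy, scipy, OpenCV 4.12 (cv2) and the standard library are available. Lean on these libraries where they do the work, as an engineer would, in place of code of your own. Each camera call takes 0.05 s, during which the arm holds its last target.

## Working session

There is one attempt and no reset: what is moved stays moved. The work goes in short steps, Python scripts to look and compute and a tool call to move; the robot and the scene stay as the last step left them, time stands still between calls to the robot, and variables do not carry over. Pictures are saved under pics/ and viewed, and the job is handed in when it is done.

Besides the shell and the picture viewer there is one more tool, called after "Emit:" by a JSON object that holds its "name" and its "arguments". drive_tool: Moves the arm, as the interface text tells. Its arguments: {"type":"object","properties":{"deltas":{"type":"array","items":{"type":"object","properties":{"x":{"type":"number"},"y":{"type":"number"},"z":{"type":"number"},"ax":{"type":"number"},"ay":{"type":"number"},"az":{"type":"number"}}}},"gripper":{"type":"number"},"force":{"type":"number"}},"required":["deltas"]}

```bash
ls; mkdir -p pics
python3 - <<'E'
from plant import robot
import cv2,numpy as np
s=robot.sense(); print({k:np.round(v,3).tolist() for k,v in s.items()})
for n in("scene","top"):
    r=robot.read_camera(n); cv2.imwrite(f"pics/{n}0.png",r["pixels"][:,:,::-1]); np.savez(f"{n}0.npz",**r)
    R=cv2.Rodrigues(np.array(r["rvec"],float))[0]; print(n,r["fx"],r["cx"],r["cy"],(-R.T@np.array(r["tvec"],float).ravel()).round(),R.round(2).tolist())
E
```

```text
pics
{'clock': 0.0, 'qpos': [-72.218, 15.877, -1.599, 72.651, -0.0, 84.073], 'qvel': [0.113, 0.058, -0.011, 0.061, 0.062, -0.05], 'tau': [0.001, -44.551, 29.52, 0.016, -0.0, -0.0], 'tool_pos': [251.037, -571.535, 241.17], 'tcp_rot': [[-0.916, -0.001, 0.402], [-0.402, 0.002, -0.916], [-0.0, -1.0, -0.002]], 'force': [-0.45, 0.146, 0.445], 'wrist_torque': [0.019, 0.018, -0.009], 'finger_gap': 85.343}
scene 401.43924719673663 271.6805866407383 212.0527691034366 [1214. -855.  882.] [[0.82, 0.58, -0.0], [0.33, -0.47, -0.82], [-0.47, 0.67, -0.58]]
top 507.50189056241277 283.56349078952536 211.82467148422222 [ 337.   36. 1501.] [[0.01, -1.0, 0.01], [-0.98, -0.01, -0.18], [0.18, -0.01, -0.98]]
```

View pics/scene0.png

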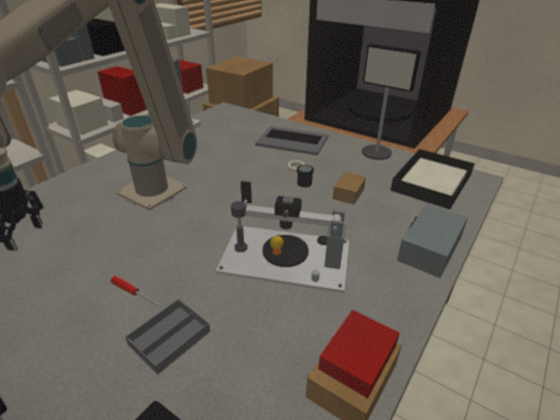

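View pics/top0.png

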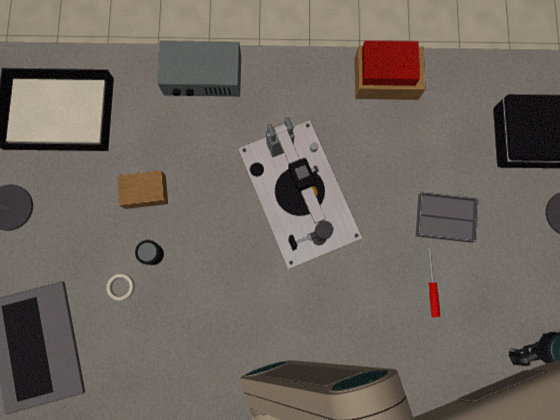

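The top view shows the plate centred near (299,194), with the cup at (322,231) and the paddle at (293,242). In the scene view the paddle is near (246,192). Next I'll fit the stand pose.

```bash
cat > h.py <<'E'
import numpy as np,cv2
def load(n): return dict(np.load(n,allow_pickle=True))
def RT(r): return cv2.Rodrigues(np.array(r["rvec"],float).ravel())[0],np.array(r["tvec"],float).ravel()
def onplane(r,uv,z):
    R,t=RT(r);c=-R.T@t
    uv=np.atleast_2d(uv).astype(float)
    d=np.c_[(uv[:,0]-r["cx"])/r["fx"],(uv[:,1]-r["cy"])/r["fy"],np.ones(len(uv))]@R
    return c+d*((z-c[2])/d[:,2])[:,None]
def cloud(r):
    R,t=RT(r);D=r["depth"].astype(float);v,u=np.indices(D.shape)
    P=np.stack([(u-r["cx"])/r["fx"]*D,(v-r["cy"])/r["fy"]*D,D],-1)
    return (P-t)@R
def proj(r,P):
    R,t=RT(r);q=np.atleast_2d(P)@R.T+t
    return np.c_[q[:,0]/q[:,2]*r["fx"]+r["cx"],q[:,1]/q[:,2]*r["fy"]+r["cy"]]
E
python3 - <<'E'
from h import *
r=load("top0.npz");p=r["pixels"].astype(int)
m=((p.min(2)>135)).astype(np.uint8); m[:110]=0;m[280:]=0;m[:,:225]=0;m[:,375:]=0
m=cv2.morphologyEx(m,cv2.MORPH_OPEN,np.ones((3,3)))
cs,_=cv2.findContours(m,0,2);c=max(cs,key=cv2.contourArea)
b=cv2.boxPoints(cv2.minAreaRect(c));print(b)
W=onplane(r,b,12)[:,:2];print(W.round(1));print([np.linalg.norm(W[i]-W[i-1]).round(1) for i in range(4)],W.mean(0))
C=cloud(r)
for n,z0 in(("top0.npz",0),("scene0.npz",0)):
    r=load(n);C=cloud(r);p=r["pixels"]
    if n[0]=="t": sel=np.s_[225:256,280:336]
    else: sel=np.s_[178:225,225:262]
    Q=C[sel].reshape(-1,3);Q=Q[(Q[:,2]>120)&(Q[:,2]<230)]
    print(n,len(Q),Q.min(0).round(),Q.max(0).round())
    np.save(n[0]+"q.npy",Q)
r=load("top0.npz");C=cloud(r)
for uv in((293,238),(293,242),(293,246),(322,231),(302,174)): print(uv,C[uv[1],uv[0]].round(1))
r=load("scene0.npz");C=cloud(r)
for uv in((246,184),(246,192),(246,200),(238,209)): print(uv,C[uv[1],uv[0]].round(1))
E
```

```text
[[235.45645  144.3341  ]
 [308.99765  113.369385]
 [361.32706  237.65173 ]
 [287.78586  268.61646 ]]
[[ 822.1  167.7]
 [ 925.1  -57.2]
 [ 538.8 -212.3]
 [ 445.3    4.9]]
[np.float64(410.4), np.float64(247.4), np.float64(416.2), np.float64(236.5)] [682.82221228 -24.23260581]
top0.npz 410 [ 486. -107.  140.] [548.   8. 221.]
scene0.npz 642 [ 489. -112.  123.] [618.   9. 219.]
(293, 238) [508.6  -3.5 215.2]
(293, 242) [498.3  -3.6 215.5]
(293, 246) [488.3  -3.7 213.4]
(322, 231) [531.9 -80.4 185. ]
(302, 174) [673.2 -25.4 230.8]
(246, 184) [511.6  -6.4 212.9]
(246, 192) [507.7  -3.6 179.7]
(246, 200) [506.4  -3.9 148.1]
(238, 209) [552.3 -99.  184.6]
```

Run:
```python
from h import *
from scipy.optimize import least_squares
r=load("top0.npz");C=cloud(r);p=r["pixels"].astype(int)
# plate points from depth z~12
box=np.zeros(C.shape[:2],bool);box[110:280,225:375]=1
m=box&(abs(C[...,2]-12)<5)&(p.min(2)>110); 
cs,_=cv2.findContours(m.astype(np.uint8),0,2);c=np.vstack(cs);hull=cv2.convexHull(c)
W=onplane(r,hull[:,0],12)[:,:2].astype(np.float32)
rc=cv2.minAreaRect(W);print("plate",rc, "z",np.median(C[m][:,2]))
b=cv2.boxPoints(rc);print(b.round())
# hi: paddle top
for n in("top0.npz","scene0.npz"):
    r=load(n);C=cloud(r);P=C.reshape(-1,3)
    near=np.hypot(P[:,0]-500,P[:,1]+4)<40
    Q=P[near&(P[:,2]>125)];T=P[near&(P[:,2]>207)&(P[:,2]<225)]
    print(n,len(Q),Q.mean(0).round(1),"top",len(T),T.mean(0).round(1),cv2.minAreaRect(T[:,:2].astype(np.float32)))
    cup=P[(np.hypot(P[:,0]-535,P[:,1]+85)<45)&(P[:,2]>150)&(P[:,2]<195)]
    print("cup",len(cup),cup.mean(0).round(1),cv2.minAreaRect(cup[:,:2].astype(np.float32)))
    bar=P[(np.hypot(P[:,0]-680,P[:,1]+25)<150)&(P[:,2]>165)&(P[:,2]<190)]
    print("bar",len(bar),cv2.minAreaRect(bar[:,:2].astype(np.float32)),cv2.fitLine(bar[:,:2].astype(np.float32),cv2.DIST_HUBER,0,.01,.01).ravel())
for n in("top0","scene0"):
    im=load(n+".npz")["pixels"][:,:,::-1]
    s=np.s_[100:280,220:380] if n=="top0" else np.s_[170:295,210:365]
    cv2.imwrite(f"pics/{n}z.png",cv2.resize(im[s],None,fx=3.3,fy=3.3,interpolation=2))
```

```text
plate ((674.9569091796875, -35.842803955078125), (420.712646484375, 460.45245361328125), 85.7469482421875) z 11.872203519911311
[[ 430. -229.]
 [ 889. -263.]
 [ 920.  157.]
 [ 461.  191.]]
top0.npz 123 [503.4  -7.7 189.1] top 62 [502.4  -2.6 215.1] ((502.535400390625, -2.8548431396484375), (33.05253982543945, 11.68508529663086), 22.835514068603516)
cup 401 [541.1 -78.4 179.9] ((546.0548095703125, -74.55690002441406), (65.60167694091797, 65.09737396240234), 3.2561209201812744)
bar 1011 ((676.865966796875, -16.188232421875), (298.30657958984375, 79.31671905517578), 19.201343536376953) [ 9.2044687e-01  3.9086777e-01  6.7682825e+02 -2.5359507e+01]
scene0.npz 223 [507.7  -5.6 179.9] top 41 [506.8  -4.5 213. ] ((505.723876953125, -4.266031265258789), (33.54974365234375, 14.709477424621582), 26.174053192138672)
cup 269 [550.2 -90.4 176.7] ((548.14794921875, -84.64690399169922), (61.43456268310547, 52.275691986083984), 15.927336692810059)
bar 857 ((678.4840087890625, -21.590011596679688), (299.3448181152344, 72.05722045898438), 20.33481788635254) [ 9.2137414e-01  3.8867679e-01  6.8635876e+02 -3.5348114e+01]
```

View pics/top0z.png

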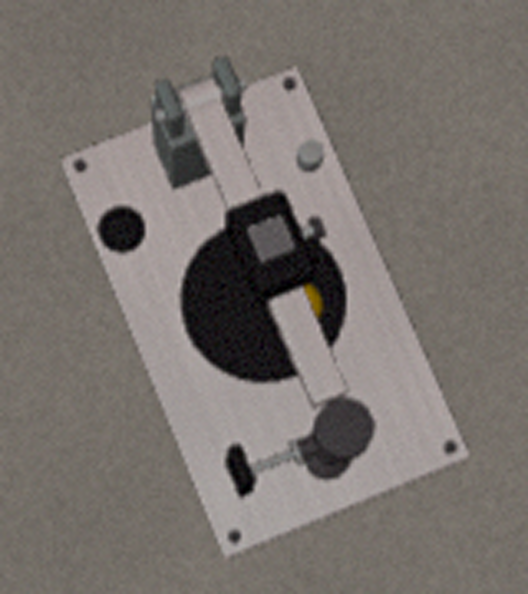

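View pics/scene0z.png

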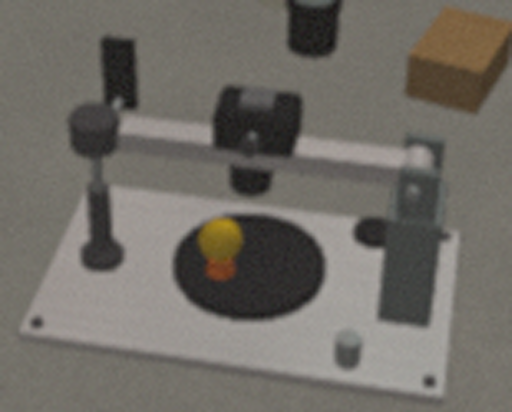

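Run:
```python
from h import *
r=load("top0.npz");C=cloud(r)
uv=np.array([(65,160),(297,68),(467,457),(228,555)])/3.3+[220,100]-.35
W=onplane(r,uv,12)[:,:2];print(W.round(1),[np.linalg.norm(W[i]-W[i-1]).round(1) for i in range(4)])
S=np.array([(200,120),(200,-120),(-200,-120),(-200,120)],float)
a=S@[1,1j];b=W@[1,1j];k=np.vdot(a-a.mean(),b-b.mean());th=np.angle(k);c=b.mean();print("yaw",np.degrees(th),"centre",c)
f=lambda x,y:(c+(x+1j*y)*np.exp(1j*th))
print("paddle pred",f(-150,90),"ball",f(-150,0))
# paddle in both images by dark mask centroid at known heights
for n,lo in(("top0.npz",None),("scene0.npz",None)):
    r=load(n);C=cloud(r);p=r["pixels"].astype(int)
    m=(p.max(2)<60)&(np.hypot(C[...,0]-504,C[...,1]+4)<32)&(C[...,2]>130)
    v,u=np.nonzero(m);print(n,len(u),u.min(),u.max(),v.min(),v.max(),u.mean(),v.mean())
    g=f(-150,90);
    co=np.array([[*(lambda z:(z.real,z.imag))(f(-150+sx*17,90+sy*6)),z] for z in(136,216) for sx in(-1,1) for sy in(-1,1)])
    q=proj(r,co);print("pred box",q.min(0),q.max(0),q.mean(0))
    im=r["pixels"][:,:,::-1].copy();x0,y0=(220,100) if n[0]=="t" else(210,170)
    im=cv2.resize(im[y0:y0+180,x0:x0+160],None,fx=3.3,fy=3.3,interpolation=2)
    cv2.polylines(im,[cv2.convexHull(((q-[x0,y0]+.5)*3.3).astype(np.int32))],True,(0,255,0),1)
    pl=np.array([[f(x,y).real,f(x,y).imag,12] for x,y in S]);cv2.polylines(im,[((proj(r,pl)-[x0,y0]+.5)*3.3).astype(np.int32)],True,(0,0,255),1)
    cv2.imwrite(f"pics/ov_{n[0]}.png",im)
```

```text
[[ 810.1  155.5]
 [ 902.7  -59.3]
 [ 537.4 -211.8]
 [ 447.6    2.2]] [np.float64(393.6), np.float64(233.8), np.float64(395.9), np.float64(232.0)]
yaw 22.85741669567541 centre (674.4493191741316-28.346165493525895j)
paddle pred (501.2686378347034-3.6793535630912473j) ball (536.2281658670073-86.6120455473658j)
top0.npz 75 289 296 235 249 292.3333333333333 242.17333333333335
pred box [287.66026377 233.80109013] [297.78559674 251.18357523] [292.58310306 242.6850377 ]
scene0.npz 177 241 250 182 202 245.76271186440678 191.09604519774012
pred box [238.35000194 180.32481595] [250.37851987 204.12947383] [244.47948935 192.18902175]
```

View pics/ov_t.png

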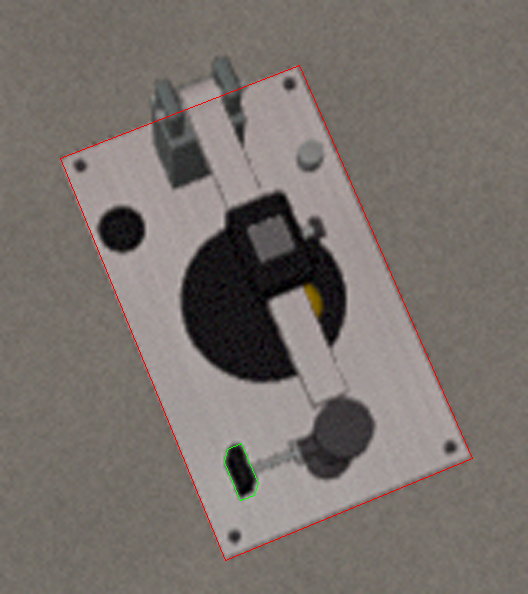

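View pics/ov_s.png

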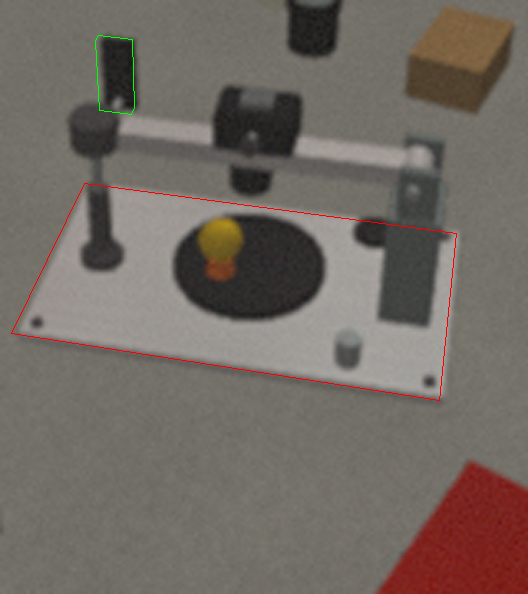

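```bash
cat > go.py <<'E'
import numpy as np
from scipy.spatial.transform import Rotation as Ro
from plant import robot
def Rt(yaw=22.9,tilt=0):
    c,s=np.cos(np.radians(yaw)),np.sin(np.radians(yaw))
    xs=np.array([c,s,0]);ys=np.array([-s,c,0])
    R=np.c_[-xs,[0,0,-1],-ys]
    return Ro.from_rotvec(ys*np.radians(tilt)).as_matrix()@R
def plan(p,R,p0=None,R0=None):
    s=robot.sense()
    p0=np.array(s["tool_pos"] if p0 is None else p0,float);R0=np.array(s["tcp_rot"] if R0 is None else R0)
    return (R0.T@(np.array(p)-p0)).round(1),Ro.from_matrix(R0.T@R).as_rotvec(degrees=True).round(2)
E
python3 - <<'E'
from go import *
print(*plan([503,-3,300],Rt(),p0=[251.295,-572.252,242.313]))
E
```

```text
[-459.4  -56.8 -420.1] [ 0.11  0.81 -0.01]
```

Emit:
{"name": "drive_tool", "arguments": {"deltas": [{"x":-0.012,"y":-0.003,"z":-0.011},{"x":-0.036,"y":-0.01,"z":-0.033},{"x":-0.064,"y":-0.02,"z":-0.059},{"x":-0.094,"y":-0.03,"z":-0.086},{"x":-0.126,"y":-0.04,"z":-0.115},{"x":-0.158,"y":-0.05,"z":-0.144},{"x":-0.19,"y":-0.057,"z":-0.174},{"x":-0.222,"y":-0.057,"z":-0.203}], "gripper": 0.55, "force": 30}}

```text
invalid input at $.deltas[0]: expected keys x, y, z, ax, ay, az
```

Emit:
{"name": "drive_tool", "arguments": {"deltas": [{"x":-0.032,"z":-0.029,"ay":0.1},{"x":-0.064,"z":-0.058,"ay":0.2},{"x":-0.096,"z":-0.087,"ay":0.3},{"x":-0.128,"z":-0.117,"ay":0.5},{"x":-0.16,"z":-0.146,"ay":0.6},{"x":-0.19,"z":-0.174,"ay":0.7},{"x":-0.214,"z":-0.196,"ay":0.8},{"x":-0.23,"z":-0.21,"ay":0.8}]}}

```text
invalid input at $.deltas[0]: expected keys x, y, z, ax, ay, az
```

Emit:
{"name": "drive_tool", "arguments": {"deltas": [{"x":-0.0074,"z":-0.0071},{"x":-0.0074,"z":-0.0071},{"x":-0.0074,"z":-0.0071}]}}

```text
invalid input at $.deltas[0]: expected keys x, y, z, ax, ay, az
```

Emit:
{"name": "drive_tool", "arguments": {"deltas": [{"x":-0.012,"y":-0.003,"z":-0.011,"ax":0,"ay":0,"az":0},{"x":-0.036,"y":-0.01,"z":-0.033,"ax":0,"ay":0,"az":0},{"x":-0.064,"y":-0.02,"z":-0.059,"ax":0,"ay":0,"az":0},{"x":-0.094,"y":-0.03,"z":-0.086,"ax":0,"ay":0,"az":0},{"x":-0.126,"y":-0.04,"z":-0.115,"ax":0,"ay":0,"az":0},{"x":-0.158,"y":-0.05,"z":-0.144,"ax":0,"ay":0,"az":0},{"x":-0.19,"y":-0.057,"z":-0.174,"ax":0,"ay":0,"az":0},{"x":-0.222,"y":-0.057,"z":-0.203,"ax":0,"ay":0,"az":0}], "gripper": 0.55, "force": 30}}

```text
clock: 0.9
tool_pos: [373.5, -294.8, 300.6]
tcp_rot: [[-0.916, 0.002, 0.402], [-0.402, -0.001, -0.916], [-0.001, -1.0, 0.002]]
force: [0.9, -0.5, 0.3]
finger_gap: 47.1
```

Emit:
{"name": "drive_tool", "arguments": {"deltas": [{"x":-0.032,"y":0,"z":-0.029,"ax":0,"ay":0.1,"az":0},{"x":-0.064,"y":0,"z":-0.058,"ax":0,"ay":0.2,"az":0},{"x":-0.096,"y":0,"z":-0.087,"ax":0,"ay":0.3,"az":0},{"x":-0.128,"y":0,"z":-0.117,"ax":0,"ay":0.5,"az":0},{"x":-0.16,"y":0,"z":-0.146,"ax":0,"ay":0.6,"az":0},{"x":-0.19,"y":0,"z":-0.174,"ax":0,"ay":0.7,"az":0},{"x":-0.216,"y":0,"z":-0.198,"ax":0,"ay":0.8,"az":0},{"x":-0.237,"y":0,"z":-0.217,"ax":0,"ay":0.8,"az":0}]}}

```text
clock: 1.7
tool_pos: [502.2, -0.3, 299.3]
tcp_rot: [[-0.92, -0.0, 0.391], [-0.391, 0.001, -0.92], [0.0, -1.0, -0.001]]
force: [0.9, -0.6, -1.4]
finger_gap: 47.3
```

Run:
```python
from go import *;from h import *
r=robot.read_camera("wrist");np.savez("w1.npz",**r);cv2.imwrite("pics/w1.png",r["pixels"][:,:,::-1])
s=robot.sense();print(s["clock"],np.round(s["tool_pos"],1),np.round(s["tcp_rot"],3).tolist(),s["force"])
R,t=RT(r);print((-R.T@t).round(),R.round(2).tolist())
```

```text
1.75 [503.6   2.3 299.2] [[-0.919, 0.001, 0.393], [-0.393, 0.004, -0.919], [-0.002, -1.0, -0.003]] [ 2.29387774  2.11084415 -0.61893489]
[566.  27. 430.] [[0.39, -0.92, -0.0], [-0.88, -0.38, 0.28], [-0.25, -0.11, -0.96]]
```

View pics/w1.png

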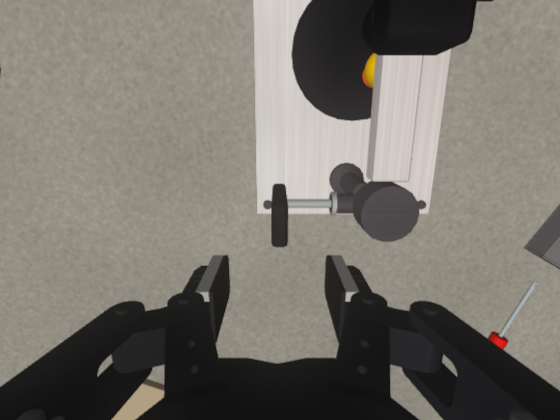

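Wrist view: the paddle is upright at about (279,215), centred between the fingers (columns 215 and 340), with the cup to its right at (386,211). I'll measure the top face of the paddle from this picture.

Run:
```python
from go import *;from h import *
s=robot.sense();print(s["clock"],np.round(s["tool_pos"],1),np.round(s["qvel"],2))
r=load("w1.npz");p=r["pixels"].astype(int);C=cloud(r)
m=np.zeros(p.shape[:2],np.uint8);m[175:255,262:296]=(p.max(2)<60)[175:255,262:296]
v,u=np.nonzero(m);print(len(u),u.min(),u.max(),v.min(),v.max())
D=C[m>0];D=D[(abs(D[:,2]-216)<6)];print("depth top",len(D),D.mean(0).round(1),cv2.minAreaRect(D[:,:2].astype(np.float32)))
mm=m.astype(bool)&(abs(C[...,2]-216)<6);v,u=np.nonzero(mm);print(u.min(),u.max(),v.min(),v.max())
W=onplane(r,np.c_[u,v],216)[:,:2];rc=cv2.minAreaRect(W.astype(np.float32));print("ray",rc)
Rm=Rt();print("paddle in stand-rel to tcp (x_s,y_s):",[(-Rm.T@(np.array([*rc[0],216])-s["tool_pos"]))[i].round(1) for i in(0,2)])
```

```text
1.75 [503.6   2.3 299.2] [-3.58 -1.06 -1.27  0.92 -2.79 -5.89]
875 272 287 185 245
depth top 648 [502.6  -1.2 214.8] ((502.15313720703125, -1.7588615417480469), (32.07437515258789, 10.877765655517578), 22.961523056030273)
272 287 202 245
ray ((502.9839782714844, -1.362802505493164), (32.29161071777344, 10.665517807006836), 22.830175399780273)
paddle in stand-rel to tcp (x_s,y_s): [np.float64(-2.0), np.float64(-3.1)]
```

Emit:
{"name": "drive_tool", "arguments": {"deltas": [{"x":0,"y":0.004,"z":-0.001,"ax":0,"ay":0,"az":0},{"x":0,"y":0.015,"z":-0.002,"ax":0,"ay":0,"az":0},{"x":0,"y":0.035,"z":-0.002,"ax":0,"ay":0,"az":0},{"x":0,"y":0.058,"z":-0.002,"ax":0,"ay":0,"az":0},{"x":0,"y":0.08,"z":-0.002,"ax":0,"ay":0,"az":0},{"x":0,"y":0.1,"z":-0.002,"ax":0,"ay":0,"az":0},{"x":0,"y":0.112,"z":-0.002,"ax":0,"ay":0,"az":0},{"x":0,"y":0.115,"z":-0.002,"ax":0,"ay":0,"az":0}]}}

```text
clock: 2.55
tool_pos: [499.8, -1.8, 182.2]
tcp_rot: [[-0.922, -0.004, 0.388], [-0.388, 0.0, -0.922], [0.004, -1.0, -0.002]]
force: [-0.1, -0.3, 0.5]
finger_gap: 47.0
```

Emit:
{"name": "drive_tool", "arguments": {"deltas": [{"x":0,"y":0,"z":0,"ax":0,"ay":0,"az":0},{"x":0,"y":0,"z":0,"ax":0,"ay":0,"az":0},{"x":0,"y":0,"z":0,"ax":0,"ay":0,"az":0}]}}

```text
clock: 2.85
tool_pos: [502.8, -1.5, 185.5]
tcp_rot: [[-0.921, 0.002, 0.389], [-0.389, -0.0, -0.921], [-0.002, -1.0, 0.001]]
force: [0.8, -0.1, -0.5]
finger_gap: 47.0
```

Run:
```python
from go import *;from h import *
r=robot.read_camera("wrist");np.savez("w2.npz",**r);cv2.imwrite("pics/w2.png",r["pixels"][:,:,::-1])
s=robot.sense();print(s["clock"],np.round(s["tool_pos"],1),np.round(s["tcp_rot"],3).tolist(),s["force"])
```

```text
2.9 [502.8  -1.4 185.4] [[-0.921, 0.002, 0.389], [-0.389, -0.0, -0.921], [-0.002, -1.0, 0.001]] [ 0.25672504 -0.55493142  0.37111524]
```

View pics/w2.png

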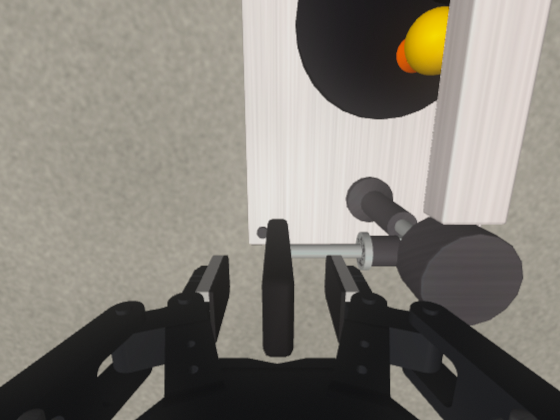

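The paddle (column 278) stands centred between the pads (228 and 326), and the fingertips are above the stem. Closing lightly.

Emit:
{"name": "drive_tool", "arguments": {"deltas": [{"x":0,"y":0,"z":0,"ax":0,"ay":0,"az":0},{"x":0,"y":0,"z":0,"ax":0,"ay":0,"az":0},{"x":0,"y":0,"z":0,"ax":0,"ay":0,"az":0},{"x":0,"y":0,"z":0,"ax":0,"ay":0,"az":0},{"x":0,"y":0,"z":0,"ax":0,"ay":0,"az":0}], "gripper": 0.2, "force": 28}}

```text
clock: 3.4
tool_pos: [501.9, -1.3, 184.3]
tcp_rot: [[-0.921, -0.0, 0.389], [-0.389, -0.0, -0.921], [0.0, -1.0, 0.0]]
force: [-0.4, -0.3, 0.7]
finger_gap: 16.9
```

Emit:
{"name": "drive_tool", "arguments": {"deltas": [{"x":0,"y":0,"z":0,"ax":0,"ay":0,"az":0},{"x":0,"y":0,"z":0,"ax":0,"ay":0,"az":0},{"x":0,"y":0,"z":0,"ax":0,"ay":0,"az":0},{"x":0,"y":0,"z":0,"ax":0,"ay":0,"az":0},{"x":0,"y":0,"z":0,"ax":0,"ay":0,"az":0}], "gripper": 0.0}}

```text
clock: 3.9
tool_pos: [502.2, -1.9, 184.3]
tcp_rot: [[-0.921, 0.0, 0.389], [-0.389, -0.001, -0.921], [0.0, -1.0, 0.001]]
force: [1.7, -5.1, -1.7]
finger_gap: 11.7
```

Run:
```python
from go import *
s=robot.sense();print(s["clock"],np.round(s["tool_pos"],1),np.round(s["tcp_rot"],3).tolist(),"F tool",(np.array(s["tcp_rot"]).T@s["force"]).round(2),s["finger_gap"])
```

```text
3.9 [502.2  -1.9 184.3] [[-0.921, 0.0, 0.389], [-0.389, -0.001, -0.921], [0.0, -1.0, 0.001]] F tool [0.46 1.76 5.39] 11.747769398705106
```

Gripped at 11.7 mm, with 5.4 N pulling back, which matches the spring. Pulling along +y of the stand.

Emit:
{"name": "drive_tool", "arguments": {"deltas": [{"x":0,"y":0,"z":-0.001,"ax":0,"ay":0,"az":0},{"x":0,"y":0,"z":-0.003,"ax":0,"ay":0,"az":0},{"x":0,"y":0,"z":-0.005,"ax":0,"ay":0,"az":0},{"x":0,"y":0,"z":-0.007,"ax":0,"ay":0,"az":0},{"x":0,"y":0,"z":-0.009,"ax":0,"ay":0,"az":0},{"x":0,"y":0,"z":-0.009,"ax":0,"ay":0,"az":0},{"x":0,"y":0,"z":-0.009,"ax":0,"ay":0,"az":0}]}}

```text
clock: 4.6
tool_pos: [498.9, 5.9, 184.3]
tcp_rot: [[-0.921, 0.001, 0.389], [-0.389, -0.003, -0.921], [0.0, -1.0, 0.003]]
force: [1.9, -6.9, -2.7]
finger_gap: 11.6
```

Run:
```python
from go import *;from h import *
r=robot.read_camera("wrist");np.savez("w3.npz",**r);cv2.imwrite("pics/w3.png",r["pixels"][:,:,::-1])
for i in range(3):
  s=robot.sense();print(s["clock"],np.round(s["tool_pos"],1),"F tool",(np.array(s["tcp_rot"]).T@s["force"]).round(2),s["finger_gap"])
```

```text
4.65 [498.9   5.9 184.3] F tool [0.84 2.82 7.1 ] 11.456440227215099
4.65 [498.9   5.9 184.3] F tool [0.84 2.82 7.1 ] 11.456440227215099
4.65 [498.9   5.9 184.3] F tool [0.84 2.82 7.1 ] 11.456440227215099
```

View pics/w3.png

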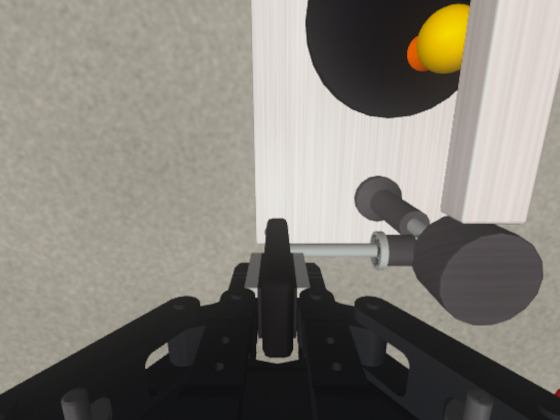

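Emit:
{"name": "drive_tool", "arguments": {"deltas": [{"x":0,"y":0,"z":-0.002,"ax":0,"ay":0,"az":0},{"x":0,"y":0,"z":-0.004,"ax":0,"ay":0,"az":0},{"x":0,"y":0,"z":-0.004,"ax":0,"ay":0,"az":0},{"x":0,"y":0,"z":-0.004,"ax":0,"ay":0,"az":0}]}}

```text
clock: 5.05
tool_pos: [497.5, 9.3, 184.3]
tcp_rot: [[-0.921, 0.001, 0.389], [-0.389, -0.003, -0.921], [0.0, -1.0, 0.003]]
force: [3.5, -7.9, -3.6]
finger_gap: 11.5
```

Run:
```python
from go import *;from h import *
s=robot.sense();print(s["clock"],np.round(s["tool_pos"],1),"F tool",(np.array(s["tcp_rot"]).T@s["force"]).round(2),s["finger_gap"])
# stand frame: paddle = stand(-150,90,176) locked at world ~ (503,-2)
R0=np.array(s["tcp_rot"]);p0=np.array(s["tool_pos"])
R0=Rt(np.degrees(np.arctan2(-R0[1,0],-R0[0,0])))
xs=-R0[:,0];ys=-R0[:,2];z=np.array([0,0,1.])
pad=np.array([503,-2,176.]);H=pad+300*xs;H[2]=170   # a point on the hinge axis
H=H+ys*((p0-H)@ys)
for th in(0.5,1,2,4,6,8,10,12,14,16,18,19.4):
    Q=Ro.from_rotvec(ys*np.radians(th)).as_matrix()
    p=H+Q@(p0-H); c=Q@(-300*xs-10*z)+10*z
    print(th,"tool delta",(R0.T@(p-p0)).round(1),"cup z",c[2].round(1))
```

```text
5.05 [497.5   9.3 184.3] F tool [-0.13  3.58  8.58] 11.490174500084228
0.5 tool delta [-0.1 -2.6  0. ] cup z 2.6
1 tool delta [-0.3 -5.2  0. ] cup z 5.2
2 tool delta [ -0.7 -10.5  -0. ] cup z 10.5
4 tool delta [ -1.7 -20.9  -0. ] cup z 21.0
6 tool delta [ -3.1 -31.4   0. ] cup z 31.4
8 tool delta [ -4.9 -41.7  -0. ] cup z 41.8
10 tool delta [ -7.1 -52.   -0. ] cup z 52.2
12 tool delta [ -9.5 -62.2   0. ] cup z 62.6
14 tool delta [-12.4 -72.3   0. ] cup z 72.9
16 tool delta [-15.6 -82.3   0. ] cup z 83.1
18 tool delta [-19.1 -92.2   0. ] cup z 93.2
19.4 tool delta [-21.8 -99.1  -0. ] cup z 100.2
```

Pull force is 8.6 N, so travel is about 12 to 13 mm and still short of the stop's hard rise. First I'll lift 5 mm and check the force.

Emit:
{"name": "drive_tool", "arguments": {"deltas": [{"x":0,"y":-0.001,"z":0,"ax":0,"ay":0,"az":-0.2},{"x":-0.0001,"y":-0.0026,"z":0,"ax":0,"ay":0,"az":-0.5},{"x":-0.0003,"y":-0.0052,"z":0,"ax":0,"ay":0,"az":-1.0},{"x":-0.0003,"y":-0.0052,"z":0,"ax":0,"ay":0,"az":-1.0}]}}

```text
clock: 5.45
tool_pos: [497.8, 9.3, 189.6]
tcp_rot: [[-0.921, -0.015, 0.389], [-0.389, -0.01, -0.921], [0.018, -1.0, 0.004]]
force: [2.2, -8.0, -2.6]
finger_gap: 11.8
```

Run:
```python
from go import *
s=robot.sense();print(s["clock"],np.round(s["tool_pos"],1),"F tool",(np.array(s["tcp_rot"]).T@s["force"]).round(2),s["finger_gap"],s["wrist_torque"])
```

```text
5.45 [497.8   9.3 189.6] F tool [1.06 2.69 8.25] 11.764266811504417 [-1.20579314 -0.43559015  0.12169134]
```

Emit:
{"name": "drive_tool", "arguments": {"deltas": [{"x":-0.0003,"y":-0.0052,"z":0,"ax":0,"ay":0,"az":-1.0},{"x":-0.0007,"y":-0.0105,"z":0,"ax":0,"ay":0,"az":-2.0},{"x":-0.0012,"y":-0.0157,"z":0,"ax":0,"ay":0,"az":-3.0},{"x":-0.0017,"y":-0.0209,"z":0,"ax":0,"ay":0,"az":-4.0},{"x":-0.0024,"y":-0.0262,"z":0,"ax":0,"ay":0,"az":-5.0},{"x":-0.0031,"y":-0.0314,"z":0,"ax":0,"ay":0,"az":-6.0},{"x":-0.004,"y":-0.0366,"z":0,"ax":0,"ay":0,"az":-7.0},{"x":-0.0049,"y":-0.0417,"z":0,"ax":0,"ay":0,"az":-8.0}]}}

```text
clock: 6.25
tool_pos: [502.9, 11.6, 231.0]
tcp_rot: [[-0.91, -0.144, 0.389], [-0.384, -0.064, -0.921], [0.158, -0.988, 0.003]]
force: [2.1, -7.2, -3.3]
finger_gap: 11.7
```

Run:
```python
from go import *;from h import *
r=robot.read_camera("scene");np.savez("s4.npz",**r);cv2.imwrite("pics/s4.png",cv2.resize(r["pixels"][120:300,180:380,::-1],None,fx=3,fy=3))
s=robot.sense();print(s["clock"],np.round(s["tool_pos"],1),"F tool",(np.array(s["tcp_rot"]).T@s["force"]).round(2),s["finger_gap"],np.round(s["qpos"],1))
```

```text
6.3 [503.2  11.4 231.7] F tool [1.51 2.58 9.18] 11.548893995394675 [ -3.7   9.6 -11.2  77.3  -4.3 153.8]
```

View pics/s4.png

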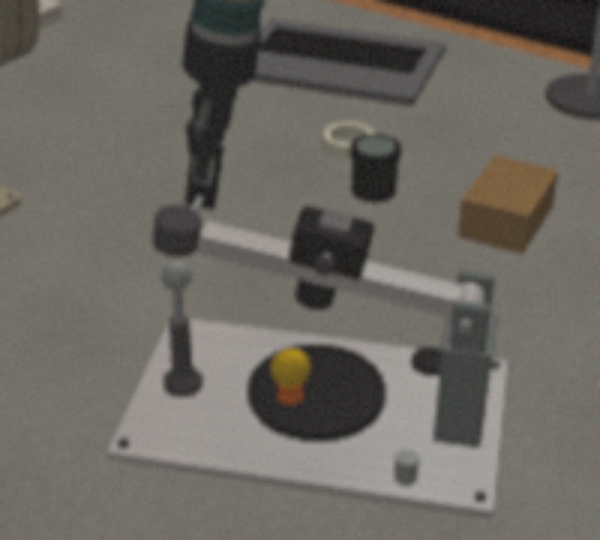

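The cup (178,230) is clear of the ball (177,275) and the paddle is still gripped. Continuing the arc.

Emit:
{"name": "drive_tool", "arguments": {"deltas": [{"x":-0.0003,"y":-0.0052,"z":0,"ax":0,"ay":0,"az":-1.0},{"x":-0.0007,"y":-0.0105,"z":0,"ax":0,"ay":0,"az":-2.0},{"x":-0.0012,"y":-0.0157,"z":0,"ax":0,"ay":0,"az":-3.0},{"x":-0.0017,"y":-0.0209,"z":0,"ax":0,"ay":0,"az":-4.0},{"x":-0.0024,"y":-0.0262,"z":0,"ax":0,"ay":0,"az":-5.0},{"x":-0.0031,"y":-0.0314,"z":0,"ax":0,"ay":0,"az":-6.0},{"x":-0.004,"y":-0.0366,"z":0,"ax":0,"ay":0,"az":-7.0},{"x":-0.0049,"y":-0.0417,"z":0,"ax":0,"ay":0,"az":-8.0}]}}

```text
clock: 7.1
tool_pos: [513.3, 16.0, 271.3]
tcp_rot: [[-0.881, -0.269, 0.389], [-0.371, -0.117, -0.921], [0.294, -0.956, 0.003]]
force: [2.9, -8.5, -3.2]
finger_gap: 11.7
```

Emit:
{"name": "drive_tool", "arguments": {"deltas": [{"x":-0.0003,"y":-0.0052,"z":0,"ax":0,"ay":0,"az":-1.0},{"x":-0.0007,"y":-0.0105,"z":0,"ax":0,"ay":0,"az":-2.0},{"x":-0.0009,"y":-0.0126,"z":0,"ax":0,"ay":0,"az":-2.4},{"x":-0.0009,"y":-0.0126,"z":0,"ax":0,"ay":0,"az":-2.4},{"x":-0.0009,"y":-0.0126,"z":0,"ax":0,"ay":0,"az":-2.4},{"x":-0.0009,"y":-0.0126,"z":0,"ax":0,"ay":0,"az":-2.4}]}}

```text
clock: 7.7
tool_pos: [517.4, 17.6, 282.9]
tcp_rot: [[-0.869, -0.306, 0.389], [-0.366, -0.132, -0.921], [0.333, -0.943, 0.003]]
force: [2.0, -8.1, -2.2]
finger_gap: 12.0
```

Run:
```python
from go import *;from h import *
r=robot.read_camera("scene");np.savez("s5.npz",**r);cv2.imwrite("pics/s5.png",cv2.resize(r["pixels"][120:300,180:380,::-1],None,fx=3,fy=3))
w=robot.read_camera("wrist");cv2.imwrite("pics/w5.png",w["pixels"][:,:,::-1])
s=robot.sense();print(s["clock"],np.round(s["tool_pos"],1),np.round(s["tcp_rot"],3).tolist(),"F tool",(np.array(s["tcp_rot"]).T@s["force"]).round(2),s["finger_gap"],np.round(s["qpos"],1),np.round(s["qvel"],2))
C=cloud(r);P=C.reshape(-1,3)
cup=C[165:200,225:255].reshape(-1,3);cup=cup[(cup[:,2]>200)&(cup[:,2]<330)];print("scene cup area",len(cup),cup.min(0).round(),cup.max(0).round())
# arm bar tilt: top-face points along stand x
xs=np.array([np.cos(np.radians(22.9)),np.sin(np.radians(22.9)),0]);B=np.array([536.5,-86,160.])
d=P-(B+150*xs);X=d@xs;Y=d@np.array([-xs[1],xs[0],0])
k=(abs(Y)<11)&(X>-110)&(X<130)&(abs(X)>45)&(P[:,2]>160);k2=k
c=np.polyfit(X[k2],P[k2,2],1);res=P[k2,2]-np.polyval(c,X[k2]);g=abs(res)<6;c=np.polyfit(X[k2][g],P[k2,2][g],1);print("bar slope deg",np.degrees(np.arctan(c)),k2.sum(),g.sum())
```

```text
7.8 [517.4  17.6 282.9] [[-0.869, -0.305, 0.389], [-0.366, -0.132, -0.921], [0.333, -0.943, 0.003]] F tool [0.02 2.88 9.  ] 11.339400422797032 [ -0.9  16.5   1.8  93.1  -7.9 157.4] [ 0.    0.01 -0.08 -0.04 -0.06  0.01]
scene cup area 431 [ 492. -105.  234.] [599.  23. 292.]
bar slope deg [-18.81477023  89.75767417] 254 111
```

View pics/s5.png

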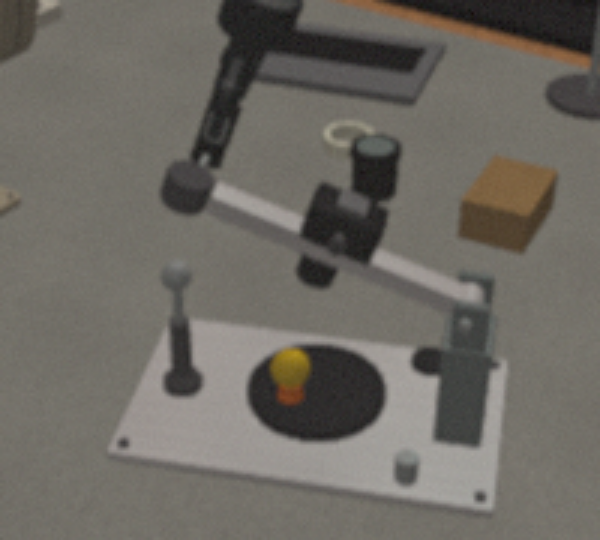

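View pics/w5.png

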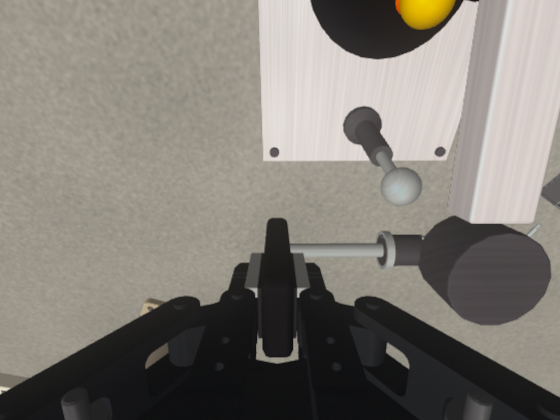

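The scene view shows the cup at (187,187), well above the ball (177,275). In the wrist view the paddle sits in the pads exactly as when gripped, the latch is still pulled, and the sample and gauge look undisturbed. The arm is steady, so I'm handing in.

```bash
python3 -c "
from plant import robot
print(robot.sign_off()); s=robot.sense(); print(s['clock'],s['tool_pos'],s['force'],s['finger_gap'])"
```

```text
the job is handed in; nothing more can be done
None
the job is handed in; nothing more can be done
```

The scanner is open, and the job was handed in at 7.8 s with the gripper still holding the arm up by the paddle. I gripped the paddle at 28 N and pulled the latch sideways about 12–13 mm. The arm was then raised 19.4° along its hinge arc, with the tool turning to match.

**Last checks:**
- **Height:** the gripper rose 98.6 mm. The depth image puts the arm's slope at 18.8° against the 19.4° commanded, so the cup is about 97–100 mm above the ball.
- **Grip:** it was steady, with joint speeds near zero. The finger gap was 11.3–12 mm on the 12 mm paddle, and there was no visible slip.
- **Forces:** about 9 N sideways from the latch spring and about 3 N in line with the fingers. At the 5 mm check lift, the force along the lift direction was under 3 N, so the latch was already free.
- **Other items:** the sample and gauge looked unmoved in the last scene view, and I touched nothing else.

**Disagreements:** the cameras disagreed on the paddle position by 2–4 mm, mostly along its length, which did not affect the grip. The force in line with the fingers was also slightly below the 3–5 N you gave for lifting. I put that down to the zero offset and noise in the force reading.

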